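# Turn the reference tile over onto the colour meter

## Robot

A 6-joint arm with a two-finger parallel gripper is mounted at the origin on a cart in front of the work surface, level with it; the furniture and walls round the work are solid. World frame = base frame: x ahead of the robot, y to its left, z up, the work surface at z = 0. Lengths are in m, angles in degrees, forces in N, time in s.
With the tool pointing down it reaches from about 0.25 to 0.725 m from the base axis. Payload 9.7 kg.
Tool frame: the origin (TCP) lies midway between the tips of the shut fingers; the grasp point (between the pads) lies 19 mm behind it; z points along the fingers, y is the direction in which the jaws open and shut (so a half turn about z gives the same grasp; the last joint's range is limited). The gripper opens to 85 mm and grips with 20 to 120 N. Pads are 22 mm wide; open, the fingers measure 114 mm over their backs; the gripper's body (76 mm by 85 mm) begins 54 mm behind the grasp point. The pads swing forward as they close: fully open they stand 13 mm farther back than shut.
Start: joints at [-72.422, 4.979, 10.078, 95.1, 0, 90], TCP at [0.166, -0.524, 0.231] pointing down, gripper open.
Joint ranges: [-179.16, 179.16], [-48.56, 103.87], [-65.8, 70.77], [-126.05, 130.52], [-82.76, 87.17], [-180, 180]. Speed limits (degrees/s): [127.2, 127.2, 147.25, 180, 180, 180].

## Interface

Orientations are given as [roll, pitch, yaw] about the fixed x, y, z axes, in that order (R = Rz(yaw) Ry(pitch) Rx(roll)).
In Python, from workcell import get_obs, camera, get_calibration, job_done gives the robot as it stands.
- The arm moves only by the tool play_rows, never from a script. Its argument "commands" is text: rows parted by semicolons, each of 5 numbers parted by spaces: the opening, from 0 (shut) to 1 (fully open), then the shift along the world's x, y, z in mm, then the turn about the world's z in degrees. A call has 1 to 10 rows; each row is the pose to reach, as a shift and turn from the pose commanded when the call began; what a row does not reach only later rows make up. A row lasts 1/12 s, in which the tool goes at most 41.7 mm and 7.16 degrees, less where a joint would pass 70% of its speed; a pose out of reach is approached as far as the arm can. A call with a gripper value outside its range is refused whole. The fingers move at their own pace and stop on an object; "force" is the grip in N (left out, the last holds). Time passes only in rows, so rows that repeat a pose let the fingers close. It gives the time, the measured TCP pose, the force and the opening at its end, in the units of the state.
- get_obs(): the state, without advancing time (a new reading comes with each control period).
- camera(name): name is "side" or "top"; returns the picture (480x640x3 uint8, red, green, blue); there is no depth.
- get_calibration(name): a dict with "fx", "fy", "cx", "cy" (pixels), "k1" (the pictures are not rectified: a ray, as slopes to the right and down, at radius r is drawn at 1 + k1 r^2 times it, then the intrinsics apply), "eye" and "attitude" of the camera in the world. Camera axes: x right, y down, z forward; pixel columns grow to the right and rows downward; lengths in m; the calibration is good to about 2 mm. A picture is of the moment at which its call begins. get_calibration takes no time and is no camera call.
- job_done(): hands the job in, once; it reports no verdict.
The state is a dict: "time": time; "q": joint angles; "qd": joint speeds; "joint_efforts": joint torques, N m; "ee_pos": TCP position; "tcp_rot": TCP orientation; "wrist_force": force on the tool from outside, world axes, zero at the start; "torque": the same for the moment, N m; "opening": finger opening in m.
Only numpy, scipy, OpenCV 4.12 (cv2) and the standard library are available. Lean on these libraries where they do the work, as an engineer would, in place of code of your own. Each camera call takes 0.05 s, during which the arm holds its last target.

## Task

The white reference tile lies face up on its storage block; the colour meter needs it for calibration: turn it over and leave it lying flat, white face down, centred on the meter's round measuring port. The blue slotted stand will hold the tile on edge if you need to change your grip. Do not drop the tile, and leave the other things on the bench where they are.

Things in the scene. Friction and masses are not known exactly. Their poses are not given: they have to be found in the camera images.
- tile: The white reference tile: loose square black plate 54x54 mm, 12 mm thick, about 0.12 kg, with a white ceramic face 44x44 mm; black back with an orange dot 34 mm across. Origin at the middle of the plate; z points out of the white face, x and y run along its sides. Starts white face up on the storage block, overhanging the block's top by 8 mm (+-2) on every side.
- tile_face (a point): Centre of the tile's white face, 6 mm from the tile's origin along its z axis.
- storage_block: Fixed small block with a black rubber top 38x38 mm, 22 mm high, on a 62x62 mm foot 6 mm high; the tile starts on it. Origin at the centre of its underside, on the worktop; z up.
- slotted_stand: Fixed blue stand that holds the tile upright on one edge. Slot along the stand's y axis, 15.5 mm wide, straight walls from its floor up to 29 mm height, then lips flaring to about 25 mm wide at 40 mm height. Walls and slot are only 36 mm long and open at both ends, so the tile sticks out 9 mm at either end; foot 70 mm along x. Origin at the centre of the underside; z up.
- slot_floor (a point): Middle of the slot's floor, 8 mm above the worktop. A tile standing in the slot has its middle 27 mm above this point and may lean up to 0.15 rad.
- colour_meter: Fixed low white bench colour meter: housing 155 mm (x, from -39.5 to +115.5) by 96 mm (y), 34 mm high, display and keys on the +x part. Its round dark measuring port, 40 mm across with a 20 mm glass window, rises to 62 mm. Origin under the port's centre, at worktop height; z up.
- port (a point): Centre of the flat top of the measuring port, 62 mm above the worktop.
- timer: Bystander, loose: white countdown timer, 64x64x19, lying flat. Origin at the centre of its underside.
- tape: Bystander, loose: roll of beige paper tape lying on its side, 62 across, 19 high. Origin at the centre of its underside.
- marker: Bystander, loose: black-capped marker pen, 135 long, 16 thick, lying down. Origin at the centre of its underside.
- dropper_blue: Bystander, loose: brown dropper bottle with blue cap, 25 across, 73 high. Origin at the centre of its underside.
- dropper_green: Bystander, loose: brown dropper bottle with green cap, 25 across, 73 high. Origin at the centre of its underside.
There are look-alikes about, which are no part of the job. Leave any green look-alike of the colour_meter alone.

How it is judged:
By the outcome, as a careful person would: the job done as asked, in the order asked, and still so for the second after the job is handed in, with the robot touching nothing.
It also fails if it takes over 51 s, if anything falls off the work surface, if the arm or the gripper's body presses on something with over 40 N, if the wrist force passes 120 N, or if a joint passes its speed limit or range.

## Working session

There is one attempt and no reset: what is moved stays moved. The work goes in short steps, Python scripts to look and compute and a tool call to move; the robot and the scene stay as the last step left them, time stands still between calls to the robot, and variables do not carry over. Pictures are saved under pics/ and viewed, and the job is handed in when it is done.

Besides the shell and the picture viewer there is one more tool, called after "Request:" by a JSON object that holds its "name" and its "arguments". play_rows: Moves the arm, as the interface text tells. Its arguments: {"type":"object","properties":{"commands":{"type":"string"},"force":{"type":"number"}},"required":["commands"]}

```bash
mkdir -p pics
python3 - <<'E'
from workcell import *
import cv2
for n in("side","top"):
    im=camera(n); cv2.imwrite(f"pics/{n}0.png",im[:,:,::-1]); c=get_calibration(n); print(n,c)
o=get_obs();print(o)
E
```

```text
side {'fx': 471.4168476911333, 'fy': 471.4168476911333, 'cx': 318.874794510364, 'cy': 241.94556156384803, 'k1': -0.045902796011841995, 'eye': array([ 0.97096567, -0.68460658,  0.77666283]), 'attitude': array([-128.99453298,   -0.47549518,   32.1351471 ])}
top {'fx': 489.51895939416005, 'fy': 489.51895939416005, 'cx': 320.09526174893017, 'cy': 237.83427660512146, 'k1': -0.07507944512095283, 'eye': array([0.36639351, 0.01171579, 1.18685556]), 'attitude': array([-172.64423541,    0.17353741,  -91.68461386])}
{'time': 0.1, 'q': array([-7.24221252e+01,  5.00854073e+00,  1.00383491e+01,  9.50990656e+01,
        1.06731706e-04,  8.99994088e+01]), 'qd': array([ 0.04035739, -0.0954193 ,  0.14456124,  0.07210245, -0.09831595,
        0.03048959]), 'joint_efforts': array([ 9.08831043e-05, -5.21561372e+01,  4.65652049e+01,  1.60157861e-02,
       -5.41572308e-05,  1.59085494e-05]), 'ee_pos': array([ 0.16603951, -0.52412324,  0.2306425 ]), 'tcp_rot': array([-1.79930743e+02, -1.07446198e-04,  1.75784658e+01]), 'wrist_force': array([-0.06087244,  0.14794025, -0.40399177]), 'torque': array([-0.01080869,  0.01842833,  0.03976025]), 'opening': 0.08546375767992936}
```

View pics/top0.png

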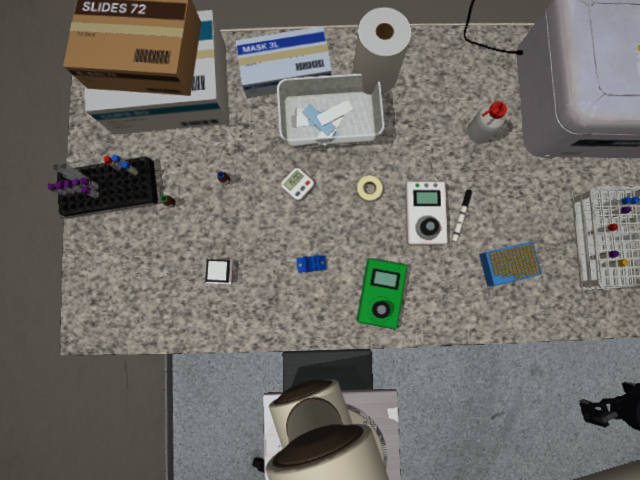

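View pics/side0.png

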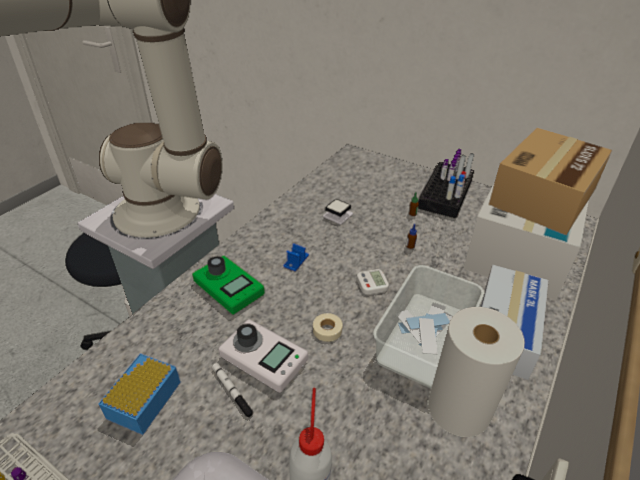

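The top view shows the tile on its block at (218,271), blue stand at (311,264) and white meter with its port at (429,227). Could be confused: white timer (297,184) for the tile, green meter (382,292) for the meter, and blue pipette-tip box (511,263) for the stand. I choose the black-rimmed white square, the white meter and the small slotted blue stand.

```bash
cat > h.py <<'E'
import numpy as np,cv2
from scipy.spatial.transform import Rotation as Ro
from workcell import *
C={n:get_calibration(n) for n in("side","top")}
def K(c): return np.array([[c['fx'],0,c['cx']],[0,c['fy'],c['cy']],[0,0,1]])
def Rw(c): return Ro.from_euler('xyz',c['attitude'],degrees=True).as_matrix()
def ray(n,px):
    # model: u = s*(1+k1 s^2), cv2's k1
    c=C[n]; p=cv2.undistortPoints(np.float64(px).reshape(-1,1,2),K(c),np.array([c['k1'],0,0,0.]))[:,0]
    return np.c_[p,np.ones(len(p))]@Rw(c).T
def plane(n,px,z):
    d=ray(n,px); e=C[n]['eye']; return e+d*((z-e[2])/d[:,2])[:,None]
def proj(n,P):
    c=C[n]; R=Rw(c).T; rv=cv2.Rodrigues(R)[0]
    return cv2.projectPoints(np.float64(P).reshape(-1,1,3),rv,-R@c['eye'],K(c),np.array([c['k1'],0,0,0.]))[0][:,0]
def crop(n,im,x,y,w,h,k,name):
    cv2.imwrite(f"pics/{name}.png",cv2.resize(im[y:y+h,x:x+w,::-1],None,fx=k,fy=k,interpolation=cv2.INTER_CUBIC))
E
python3 - <<'E'
from h import *
t=cv2.imread("pics/top0.png")[:,:,::-1]; s=cv2.imread("pics/side0.png")[:,:,::-1]
A=lambda im,x,y:cv2.resize(im[y:y+66,x:x+66,::-1],(264,264),interpolation=cv2.INTER_CUBIC)
cv2.imwrite("pics/c0.png",np.vstack([np.hstack([A(t,185,238),A(t,278,231),A(t,396,180)]),np.hstack([A(s,305,178),A(s,263,225),A(s,215,305)])]))
# tile: black or white within box -> white face contour
def contours(m): return max(cv2.findContours(m.astype(np.uint8),cv2.RETR_EXTERNAL,cv2.CHAIN_APPROX_NONE)[0],key=cv2.contourArea)
def sub(im,x,y,w,h,f):
    m=np.zeros(im.shape[:2],bool); m[y:y+h,x:x+w]=f(im[y:y+h,x:x+w].astype(int)); return m
def rect(n,im,box,f,z,lab):
    c=contours(sub(im,*box,f)); P=plane(n,c[:,0],z); r=cv2.minAreaRect(np.float32(P[:,:2]*1000)); M=cv2.moments(c)
    print(lab,n,"px",M['m10']/M['m00'],M['m01']/M['m00'],r); return np.array([M['m10']/M['m00'],M['m01']/M['m00']])
white=lambda a:a.min(2)>170
blue=lambda a:(a[...,2]>a[...,0]+50)
dark=lambda a:a.max(2)<75
for z in(.034,.040):
  rect("top",t,(200,255,36,34),white,z,"face z%.3f"%z)
  rect("side",s,(318,195,40,20),white,z,"face z%.3f"%z)
rect("top",t,(290,250,44,30),blue,.0,"stand")
rect("top",t,(290,250,44,30),blue,.04,"stand")
rect("top",t,(400,175,52,75),lambda a:a.min(2)>165,.034,"meter")
rect("top",t,(410,210,36,34),dark,.062,"port")
rect("side",s,(230,318,34,20),dark,.062,"port")
E
```

```text
face z0.034 top px 216.75 270.07233796296293 ((445.65167236328125, 257.51324462890625), (42.51664733886719, 42.854557037353516), 85.50489807128906)
face z0.034 side px 337.69879518072287 205.66867469879517 ((447.150390625, 258.8687438964844), (35.93915939331055, 36.971378326416016), 86.58198547363281)
face z0.040 top px 216.75 270.07233796296293 ((445.2392272949219, 256.2339782714844), (42.29536819458008, 42.63151931762695), 85.50491333007812)
face z0.040 side px 337.69879518072287 205.66867469879517 ((451.38232421875, 251.246337890625), (35.6488151550293, 36.672698974609375), 86.58196258544922)
stand top px 310.95194003527337 263.30467372134035 ((459.0256652832031, 34.7066650390625), (38.05293273925781, 69.8769760131836), 5.441483020782471)
stand top px 310.95194003527337 263.30467372134035 ((455.9037170410156, 33.93181610107422), (36.770442962646484, 67.52195739746094), 5.441491603851318)
meter top px 426.5768430783453 212.7232878822895 ((569.7060546875, -246.5687713623047), (91.60667419433594, 148.5435333251953), 88.67044067382812)
port top px 429.3667321545514 226.46496398166337 ((530.7247314453125, -244.79531860351562), (44.87108612060547, 40.0819091796875), 88.36563110351562)
port side px 246.43457943925233 331.2422118380062 ((534.072021484375, -243.22979736328125), (39.134666442871094, 32.92454528808594), 32.73820877075195)
```

View pics/c0.png

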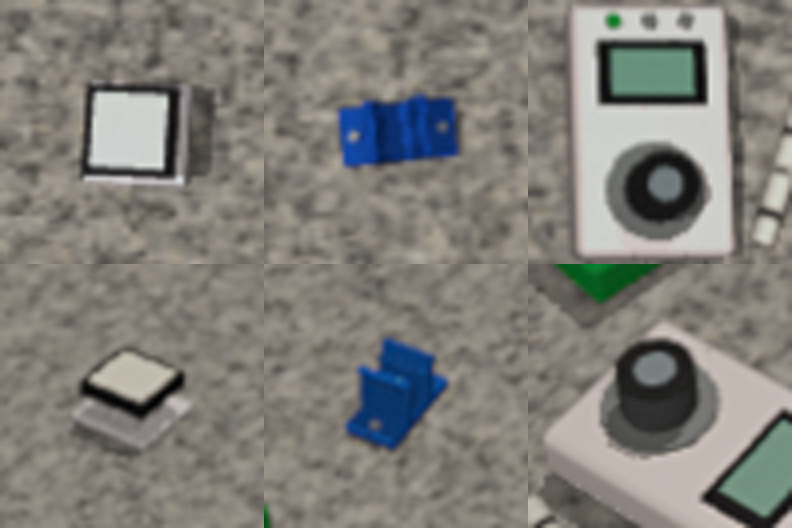

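Run:
```python
from h import *
t=cv2.imread("pics/top0.png")[:,:,::-1]; s=cv2.imread("pics/side0.png")[:,:,::-1]
def cen(im,x,y,w,h,f,lab):
    m=f(im[y:y+h,x:x+w].astype(int)).astype(np.uint8); n,l,st,c=cv2.connectedComponentsWithStats(m)
    i=1+np.argmax(st[1:,4]); print(lab,st[i],c[i]+[x,y]); return c[i]+[x,y]
def tri(a,b):
    d=[ray("top",[a])[0],ray("side",[b])[0]]; e=[C["top"]["eye"],C["side"]["eye"]]
    k=np.linalg.lstsq(np.c_[d[0],-d[1]],e[1]-e[0],rcond=None)[0]; P=e[0]+k[0]*d[0];Q=e[1]+k[1]*d[1]; print("tri",P*1000,Q*1000)
wa=cen(t,422,218,16,16,lambda a:a.min(2)>85,"win"); wb=cen(s,238,322,17,16,lambda a:a.min(2)>85,"win")
tri(wa,wb); print(plane("top",[wa],.062)*1e3,plane("side",[wb],.062)*1e3)
fa=cen(t,206,258,24,25,lambda a:a.min(2)>150,"face"); fb=cen(s,322,196,32,18,lambda a:a.min(2)>150,"face")
tri(fa,fb); print(plane("top",[fa],.034)*1e3,plane("side",[fb],.034)*1e3)
# stand wall tops via side crop pixels (from 4x crop)
P=lambda x,y:[263+(x-264)/4,225+(y-264)/4]
print(plane("side",[P(362,368),P(409,386),P(384,340),P(433,358)],.04)*1e3)
# stand wall predicted corners for yaw check
print(plane("top",[[382,310],[382,292],[362,325],[408,262]],.04)*1e3)
```

```text
win [ 4  4  8  8 51] [429.90196078 225.31372549]
win [ 3  5 11  8 67] [246.28358209 330.70149254]
tri [ 533.29954974 -245.75639232   62.95779964] [ 534.28210752 -244.87248469   62.90122261]
[[ 533.44178914 -245.97581332   62.        ]] [[ 533.73073421 -244.31725966   62.        ]]
face [  1   3  20  19 334] [216.70958084 270.1257485 ]
face [  6   5  20  11 129] [337.75968992 205.65891473]
tri [445.59788312 257.53360715  33.70655409] [447.37346917 258.83303454  34.10551085]
[[445.5777277  257.47105302  34.        ]] [[447.29907133 258.96708899  34.        ]]
[[446.7021829   18.49306244  40.        ]
 [480.02863612  19.99256307  40.        ]
 [442.68641307  47.79592735  40.        ]
 [477.68798197  49.64830321  40.        ]]
[[ 341.18226612 -127.98294763   40.        ]
 [ 382.81740973 -129.77985764   40.        ]
 [ 308.193305    -80.16070325   40.        ]
 [ 451.03496164 -194.15398897   40.        ]]
```

Request:
{"name": "play_rows", "arguments": {"commands": "1 140 391 -20 34; 1 140 391 -20 34; 1 140 391 -20 34; 1 140 391 -20 34; 1 140 391 -20 34; 1 140 391 -20 34; 1 140 391 -20 34; 1 140 391 -20 34; 1 140 391 -20 34; 1 140 391 -20 34", "force": 30}}

```text
time: 0.93
ee_pos: [0.306, -0.1314, 0.2112]
tcp_rot: [180.0, -0.0, 51.5]
wrist_force: [2.3, -0.3, 0.2]
opening: 0.0854
```

Request:
{"name": "play_rows", "arguments": {"commands": "1 140 389 -110 34; 1 140 389 -110 34; 1 140 389 -110 34; 1 140 389 -110 34; 1 140 389 -110 34; 1 140 389 -110 34; 1 140 389 -110 34; 1 140 389 -110 34; 1 140 389 -110 34; 1 140 389 -110 34"}}

```text
time: 1.77
ee_pos: [0.4424, 0.2477, 0.1032]
tcp_rot: [-180.0, 0.0, 85.6]
wrist_force: [0.9, -1.0, -0.0]
opening: 0.0855
```

Request:
{"name": "play_rows", "arguments": {"commands": "1 0 0 0 0; 1 0 0 0 0; 1 0 0 0 0; 1 0 0 0 0"}}

```text
time: 2.1
ee_pos: [0.4424, 0.2447, 0.1047]
tcp_rot: [180.0, -0.0, 85.5]
wrist_force: [0.2, -0.7, 0.3]
opening: 0.0852
```

Run:
```python
from h import *
a=camera("top");b=camera("side")
A=lambda im,x,y:cv2.resize(im[y:y+90,x:x+90,::-1],(396,396),interpolation=cv2.INTER_CUBIC)
cv2.imwrite("pics/c1.png",np.hstack([A(a,175,225),A(b,295,150)]))
o=get_obs();print(o['ee_pos'],o['tcp_rot'],o['q'])
```

```text
[0.44261466 0.24464179 0.10508504] [ 1.79928545e+02 -4.24578110e-02  8.54975156e+01] [ 2.89325081e+01 -1.76734717e+00 -1.07687760e+01  8.09155473e+01
 -3.93955686e-03  1.23435016e+02]
```

View pics/c1.png

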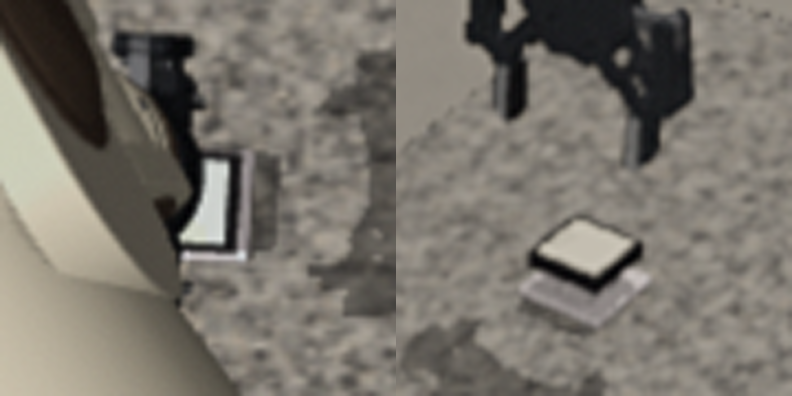

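The gripper (side crop, fingers at (510,90) and (640,150)) straddles the untouched tile at (585,245). It still needs about 4 mm in x and 13.5 mm in y before descending.

Request:
{"name": "play_rows", "arguments": {"commands": "1 4 13.5 0 0; 1 4 13.5 -25 0; 1 4 13.5 -50 0; 1 4 13.5 -70 0; 1 4 13.5 -85 0; 1 4 13.5 -95 0; 1 4 13.5 -99 0; 1 4 13.5 -99 0; 1 4 13.5 -99 0; 1 4 13.5 -99 0"}}

```text
time: 3.03
ee_pos: [0.4472, 0.2594, 0.0064]
tcp_rot: [179.9, -0.1, 85.6]
wrist_force: [-0.0, 0.7, 0.4]
opening: 0.0856
```

Request:
{"name": "play_rows", "arguments": {"commands": "0.55 0 0 0 0; 0.55 0 0 0 0; 0.5 0 0 0 0; 0.4 0 0 0 0; 0.4 0 0 0 0; 0.4 0 0 0 0; 0.4 0 0 0 0", "force": 30}}

```text
time: 3.62
ee_pos: [0.4468, 0.2592, 0.0058]
tcp_rot: [180.0, -0.0, 85.6]
wrist_force: [-1.5, -0.6, 5.8]
opening: 0.0535
```

Run:
```python
from h import *
b=camera("side")
A=lambda im,x,y:cv2.resize(im[y:y+90,x:x+90,::-1],(540,540),interpolation=cv2.INTER_CUBIC)
cv2.imwrite("pics/c2.png",A(b,295,150))
o=get_obs();print(o['ee_pos'],o['tcp_rot'],o['opening'],o['wrist_force'])
```

```text
[0.44679032 0.25922708 0.00581846] [ 1.79951329e+02 -3.26006613e-02  8.55767805e+01] 0.0532581709698577 [-1.30588656 -0.56628321  5.12838515]
```

View pics/c2.png

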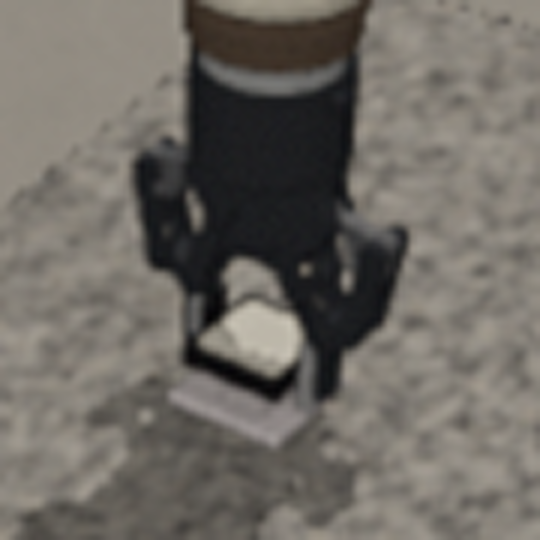

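Request:
{"name": "play_rows", "arguments": {"commands": "0.4 0 0 15 0; 0.4 0 0 45 0; 0.4 0 0 80 0; 0.4 4 -30 90 5; 0.4 10 -70 90 10; 0.4 16 -110 90 10; 0.4 16 -150 90 10; 0.4 16 -190 90 10; 0.4 16 -225 90 10; 0.4 16 -250 90 10"}}

```text
time: 4.5
ee_pos: [0.4619, 0.0064, 0.0949]
tcp_rot: [-180.0, 0.0, 95.5]
wrist_force: [-0.5, 0.1, -1.4]
opening: 0.0532
```

Request:
{"name": "play_rows", "arguments": {"commands": "0.4 0 -9.5 0 0; 0.4 0 -9.5 -20 0; 0.4 0 -9.5 -40 0; 0.4 0 -9.5 -55 0; 0.4 0 -9.5 -60 0;0.4 0 -9.5 -60 0;0.4 0 -9.5 -60 0"}}

```text
time: 5.08
ee_pos: [0.4626, -0.0001, 0.0356]
tcp_rot: [-180.0, -0.0, 95.6]
wrist_force: [0.6, 0.2, -0.2]
opening: 0.0532
```

```bash
cat > look.py <<'E'
from h import *
import sys
n=sys.argv[1]; P=np.array([float(v) for v in sys.argv[2:5]])/1000; w=int(sys.argv[5]) if len(sys.argv)>5 else 80
ims=[]
for cam in("top","side"):
    im=camera(cam); u,v=proj(cam,[P])[0].astype(int); x,y=max(0,u-w//2),max(0,v-w//2)
    ims.append(cv2.resize(im[y:y+w,x:x+w,::-1],(396,396),interpolation=cv2.INTER_CUBIC)); print(cam,"crop origin",x,y,"scale",396/w)
    cv2.imwrite(f"pics/{n}_{cam}_full.png",im[:,:,::-1])
cv2.imwrite(f"pics/{n}.png",np.hstack(ims))
o=get_obs();print(o['time'],o['ee_pos']*1000,o['tcp_rot'],o['opening'],o['wrist_force'])
E
python3 look.py c3 462 10 40
```

```text
top crop origin 281 219 scale 4.95
side crop origin 250 215 scale 4.95
5.1833 [ 4.63108178e+02 -1.74979816e-01  3.62359510e+01] [1.79917527e+02 4.78908887e-03 9.56019833e+01] 0.053531086170888226 [-0.74496908 -0.71820359 -0.54328185]
```

View pics/c3.png

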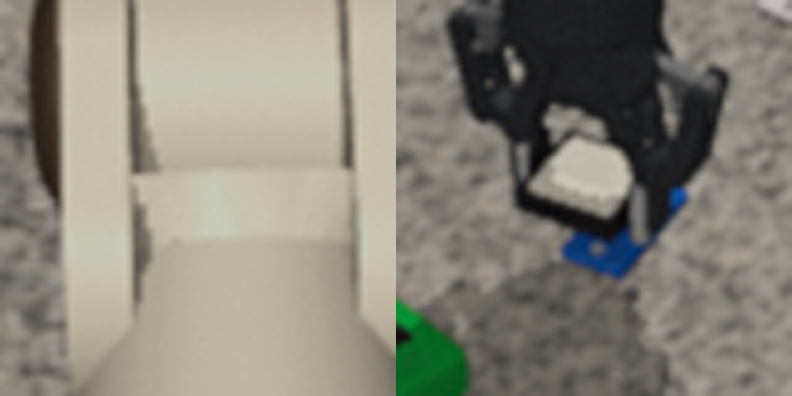

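The tile sits level in the fingers (side crop (585,180)), with the stand's blue foot to its right. Next I press its far edge on the stand's near lip to pivot it.

Request:
{"name": "play_rows", "arguments": {"commands": "0.4 0 0 -6 0; 0.4 0 0 -10 0; 0.4 0 0 -13 0; 0.4 0 0 -15 0; 0.4 0 0 -15 0", "force": 20}}

```text
time: 5.6
ee_pos: [0.463, -0.0007, 0.021]
tcp_rot: [179.9, 0.0, 95.6]
wrist_force: [-1.3, -2.6, 8.1]
opening: 0.0534
```

Request:
{"name": "play_rows", "arguments": {"commands": "0.4 0 0 -2 0; 0.4 0 0 -4 0; 0.4 0 0 -5 0; 0.4 0 0 -5 0"}}

```text
time: 5.93
ee_pos: [0.4631, -0.0008, 0.0163]
tcp_rot: [179.9, 0.1, 95.6]
wrist_force: [-2.6, -3.1, 10.7]
opening: 0.0532
```

```bash
python3 look.py c4 462 10 40
```

```text
top crop origin 281 219 scale 4.95
side crop origin 250 215 scale 4.95
6.0333 [463.08745952  -0.80144137  16.35896646] [1.79901289e+02 4.88851459e-02 9.55590255e+01] 0.0532019922356213 [-3.6260983  -2.57322558 10.51516519]
```

View pics/c4.png

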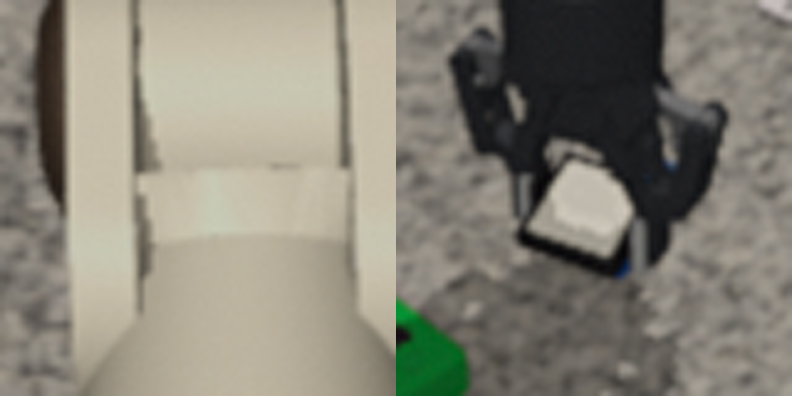

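The tile has visibly tipped, white face leaning toward the camera. I keep going.

Request:
{"name": "play_rows", "arguments": {"commands": "0.4 0 0 -3 0; 0.4 0 0 -5 0; 0.4 0 2 -5 0; 0.4 0 4 -5 0; 0.4 -1 6 -5 0; 0.4 -1 8 -5 0; 0.4 -1 8 -5 0"}}

```text
time: 6.62
ee_pos: [0.4638, 0.0047, 0.0127]
tcp_rot: [179.7, 0.4, 95.4]
wrist_force: [0.4, -20.8, 16.2]
opening: 0.0533
```

```bash
python3 look.py c5 462 10 40
```

```text
top crop origin 281 219 scale 4.95
side crop origin 250 215 scale 4.95
6.7167 [463.82478336   4.74999626  12.74541224] [179.70515716   0.38877651  95.44754753] 0.053560029975434395 [  0.25996043 -19.98742734  16.66979675]
```

View pics/c5.png

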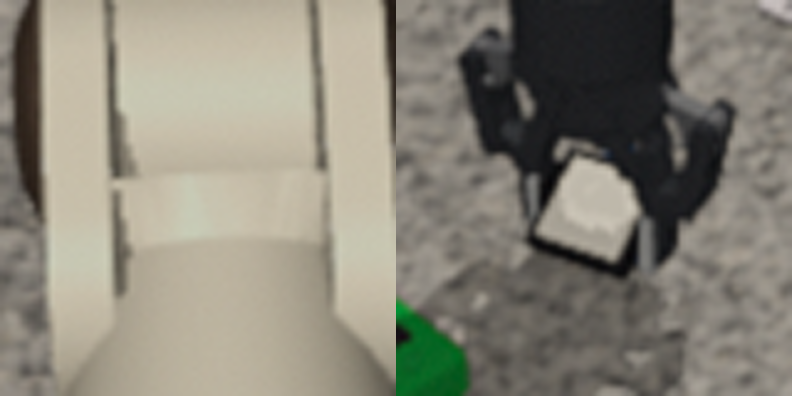

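Request:
{"name": "play_rows", "arguments": {"commands": "0.4 0 -8 5 0; 0.4 0 -12 25 0; 0.4 0 -12 50 0; 0.4 0 -12 60 0; 0.4 0 -12 60 0; 0.4 0 -12 60 0", "force": 30}}

```text
time: 7.22
ee_pos: [0.4616, -0.0044, 0.0698]
tcp_rot: [180.0, -0.0, 95.6]
wrist_force: [0.5, -0.4, -2.3]
opening: 0.0536
```

```bash
python3 look.py c6 463 -4 90 60
```

```text
top crop origin 297 227 scale 6.6
side crop origin 256 212 scale 6.6
7.3167 [460.79367826  -4.32172956  68.66818572] [-1.79895600e+02 -1.57549728e-02  9.55926356e+01] 0.053440224650814196 [-0.65828651  0.99068962 -2.00927521]
```

View pics/c6.png

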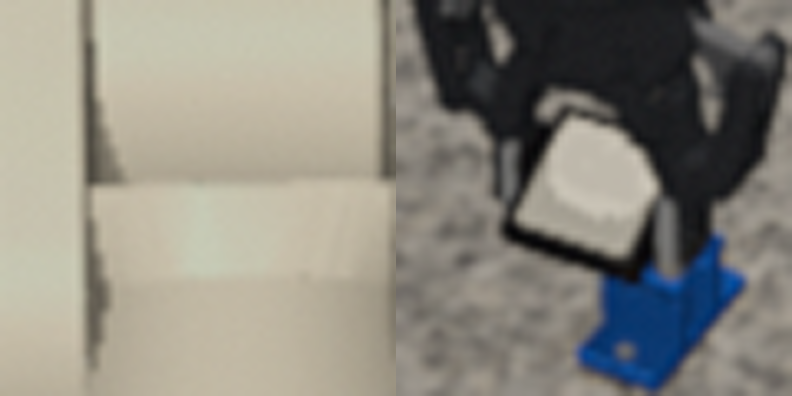

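The side crop shows the tile tipped, with its left white edge running (525,218)–(568,108) and bottom white edge ending near (632,262). I intersect these rays with the known jaw plane to get tilt and slip.

```bash
cat > tilt.py <<'E'
from h import *
def tilt(pts,org,sc,tcp,yaw,off=-22):
    # pts in crop px (right half: subtract 396), returns (u,z) relative to tool in the plane at jaw offset off
    a=np.radians(yaw-90); n=np.array([np.cos(a),np.sin(a),0]); u=np.array([-n[1],n[0],0])
    px=(np.array(pts,float)-[396,0])/sc+org-0.5+0.5/sc; d=ray("side",px); e=C["side"]["eye"]; t=np.array(tcp)/1000
    out=[]
    for k in d:
        P=e+k*(((t+off/1000*n-e)@n)/(k@n)); out.append(((P-t)@u*1e3,(P-t)[2]*1e3))
    return np.array(out)
E
python3 - <<'E'
from tilt import *
o=tilt([(525,218),(568,108)],[256,212],6.6,[461,-4.4,69.3],95.6)
d=o[1]-o[0]; th=np.arctan2(d[1],d[0]); m=o.mean(0)
print(o,np.hypot(*d),np.degrees(th),"centre", m-6*np.array([-np.sin(th),np.cos(th)]))
E
```

```text
[[-13.37255946  14.3779363 ]
 [ 18.93311771  41.02702868]] 41.87876433630421 39.51936891147826 centre [ 6.59831332 23.07402542]
```

Run:
```python
from tilt import *
print(tilt([(632,262),(660,190)],[256,212],6.6,[461,-4.4,69.3],95.6,22))
print(tilt([(525,218),(568,108)],[256,212],6.6,[461,-4.4,69.3],95.6,-22))
print(tilt([(507,178),(505,215)],[256,212],6.6,[461,-4.4,69.3],95.6,-27))
print(tilt([(668,240)],[256,212],6.6,[461,-4.4,69.3],95.6,27))
```

```text
[[-15.30030544  12.51846293]
 [  5.65876033  29.50874966]]
[[-13.37255946  14.3779363 ]
 [ 18.93311771  41.02702868]]
[[-15.45843612  32.01269771]
 [-18.33260005  17.48448498]]
[[ 1.51583363 11.87768364]]
```

Run:
```python
import cv2
im=cv2.imread("pics/c6_side_full.png")[218:262,268:308]
cv2.imwrite("pics/c6z.png",cv2.resize(im,None,fx=14,fy=12,interpolation=cv2.INTER_CUBIC))
```

```text
(no output)
```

View pics/c6z.png

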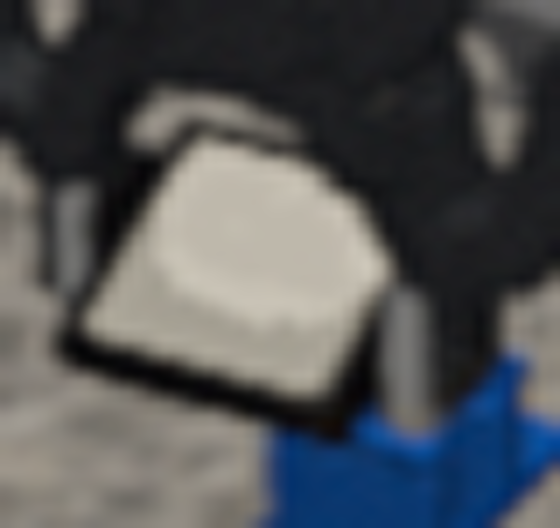

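Run:
```python
from tilt import *
a=tilt([(528,190)],[250,215],4.95,[463,-.2,36.0],95.6,-22);b=tilt([(603,215)],[250,215],4.95,[463,-.2,36.0],95.6,22);print("c3 expects u-22 z~28",a,b)
a=tilt([(528,228)],[250,215],4.95,[463,-.8,16.3],95.6,-22);b=tilt([(612,260)],[250,215],4.95,[463,-.8,16.3],95.6,22);print("c4",a,b)
```

```text
c3 expects u-22 z~28 [[-18.47073205  23.97289848]] [[-24.11244884  30.04447573]]
c4 [[-19.91668515  21.29602862]] [[-16.59938509  16.06993081]]
```

Request:
{"name": "play_rows", "arguments": {"commands": "0.4 0 20 10 0; 0.4 -2 40 10 0; 0.4 -3 53 5 0; 0.4 -3 53 -10 0; 0.4 -3 53 -20 0; 0.4 -3 52.5 -28 0; 0.4 -3 52 -36 0; 0.4 -3 52 -38 0; 0.4 -3 52 -38 0", "force": 20}}

```text
time: 8.07
ee_pos: [0.458, 0.0472, 0.0313]
tcp_rot: [-179.9, -0.0, 95.5]
wrist_force: [-0.6, 0.4, -1.7]
opening: 0.0538
```

```bash
python3 look.py c7 460 40 50 70
```

```text
top crop origin 273 225 scale 5.6571428571428575
side crop origin 261 209 scale 5.6571428571428575
8.1667 [458.66646789  47.29324589  32.45367721] [1.79979970e+02 5.71208011e-03 9.55487305e+01] 0.05373920417675192 [-0.11420867  0.80759935 -1.03037829]
```

View pics/c7.png

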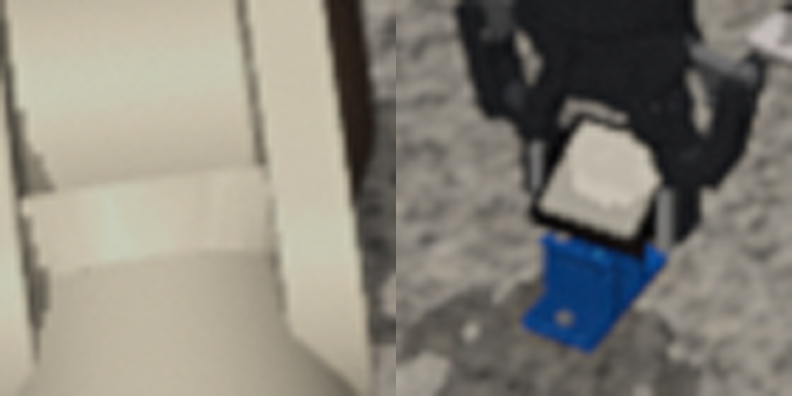

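The tile's lower edge sits just behind the near lip (side crop (590,245)), clear of it. I now lower it along the arc that rights it into the slot.

Request:
{"name": "play_rows", "arguments": {"commands": "0.4 0 -1 -3 0; 0.4 0 -3 -4 0; 0.4 0 -5 -5 0; 0.4 1 -7 -6 0; 0.4 1 -8 -7 0; 0.4 1 -8 -7 0"}}

```text
time: 8.67
ee_pos: [0.46, 0.0456, 0.029]
tcp_rot: [179.8, -0.8, 95.8]
wrist_force: [-16.7, 40.8, 30.4]
opening: 0.0536
```

```bash
python3 look.py c8 460 40 50 70
```

```text
top crop origin 273 225 scale 5.6571428571428575
side crop origin 261 209 scale 5.6571428571428575
8.7667 [460.01788047  45.63470793  28.97344748] [179.77186957  -0.80009967  95.79777457] 0.05375967572415829 [-15.72777229  40.08511946  30.27962429]
```

View pics/c8.png

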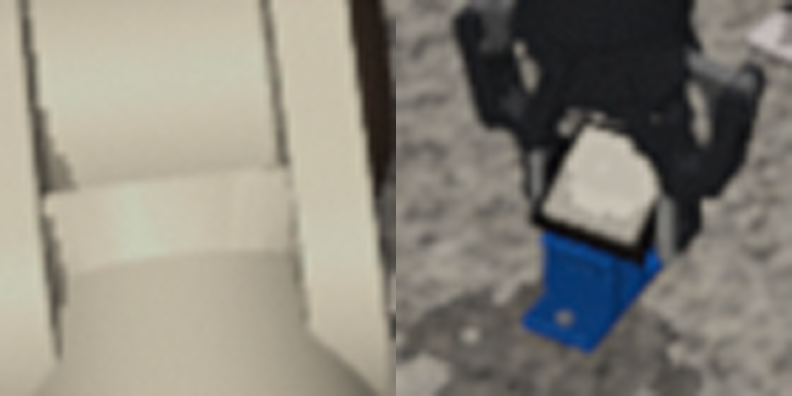

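The lower edge is catching on the near lip (force 40 N in y, 30 N up). I back off and re-enter a few millimetres further in.

Request:
{"name": "play_rows", "arguments": {"commands": "0.4 0 4 8 0; 0.4 0 8 8 0; 0.4 0 13 7 0; 0.4 0 13 4 0; 0.4 0 13 1 0; 0.4 0 13 -1 0; 0.4 0 13 -1 0; 0.4 0 13 -1 0", "force": 20}}

```text
time: 9.43
ee_pos: [0.4592, 0.0523, 0.0236]
tcp_rot: [-179.9, 0.0, 95.6]
wrist_force: [0.1, 0.6, -1.0]
opening: 0.0533
```

```bash
python3 look.py c9 460 40 50 70
```

```text
top crop origin 273 225 scale 5.6571428571428575
side crop origin 261 209 scale 5.6571428571428575
9.5333 [459.45403744  52.36399251  24.056283  ] [-1.79991256e+02  3.17291418e-03  9.55590435e+01] 0.05329563969619336 [ 0.45355882 -0.65881883 -0.41772174]
```

View pics/c9.png

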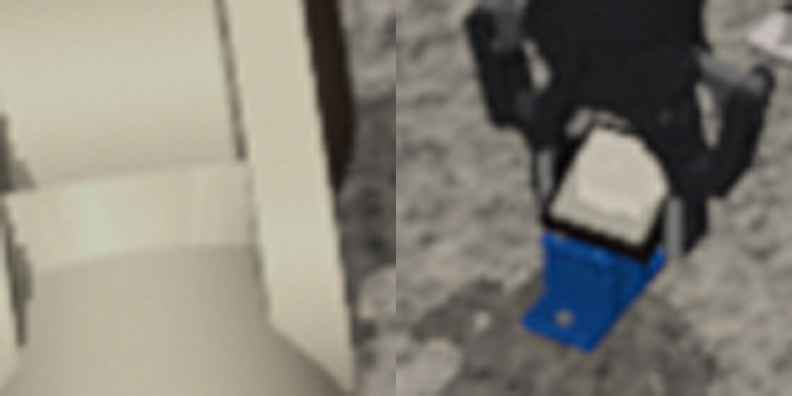

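Run:
```python
import cv2
im=cv2.imread("pics/c9_side_full.png")[222:272,278:318]
cv2.imwrite("pics/c9z.png",cv2.resize(im,None,fx=12,fy=12,interpolation=cv2.INTER_CUBIC))
```

```text
(no output)
```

View pics/c9z.png

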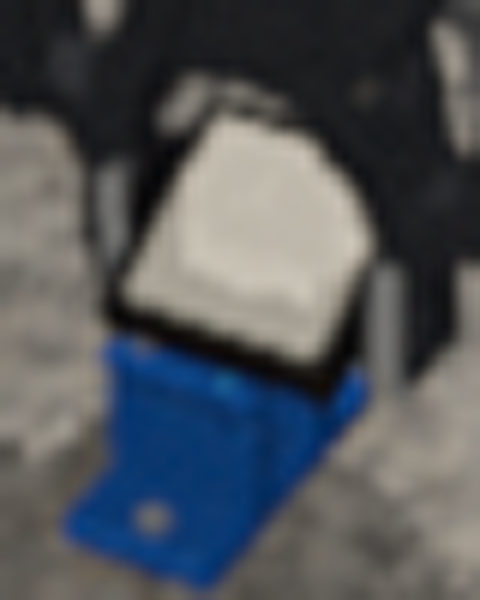

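Run:
```python
from tilt import *
def z(p): return [(p[0],p[1])]
t=[459.3,52.4,23.9]
f=lambda p,off:tilt([(p[0]+396,p[1])],[278,222],12,t,95.6,off)[0]
a,b,c=f((125,300),-22),f((212,115),-22),f((322,362),22); print(a,b,c,np.hypot(*(b-a)),np.degrees(np.arctan2(*(b-a)[::-1])))
```

```text
[-19.22990151  18.03417869] [18.6302172  39.64439974] [-16.58102565  16.4369995 ] 43.59346559484692 29.717342500832693
```

The zoom shows the tile flattened back to about 30°, which is too flat to enter the slot. I lift out and tip it further on the outside of the lip, going lower this time.

Request:
{"name": "play_rows", "arguments": {"commands": "0.4 0 0 20 0; 0.4 0 -10 45 0; 0.4 2 -40 45 0; 0.4 3 -54 35 0; 0.4 3 -54 10 0; 0.4 3 -54 0 0; 0.4 3 -54 -5 0; 0.4 3 -54 -10 0; 0.4 3 -54 -14 0; 0.4 3 -54 -15 0", "force": 20}}

```text
time: 10.37
ee_pos: [0.463, -0.0012, 0.0099]
tcp_rot: [179.9, 0.0, 95.6]
wrist_force: [-4.4, -3.1, 7.7]
opening: 0.0535
```

Request:
{"name": "play_rows", "arguments": {"commands": "0.4 0 2 0 0; 0.4 0 4 0 0; 0.4 0 6 0 0; 0.4 0 7 0 0; 0.4 0 7 0 0"}}

```text
time: 10.78
ee_pos: [0.4646, 0.0036, 0.0121]
tcp_rot: [179.7, 0.3, 95.5]
wrist_force: [-0.9, -16.5, 13.1]
opening: 0.0537
```

```bash
python3 look.py c10 462 10 35 50
```

```text
top crop origin 296 235 scale 7.92
side crop origin 265 231 scale 7.92
10.8833 [464.64643782   3.64165105  12.04601741] [179.7275666    0.32132105  95.51573874] 0.05354181731690968 [ -1.95820683 -15.38626321  14.30981665]
```

View pics/c10.png

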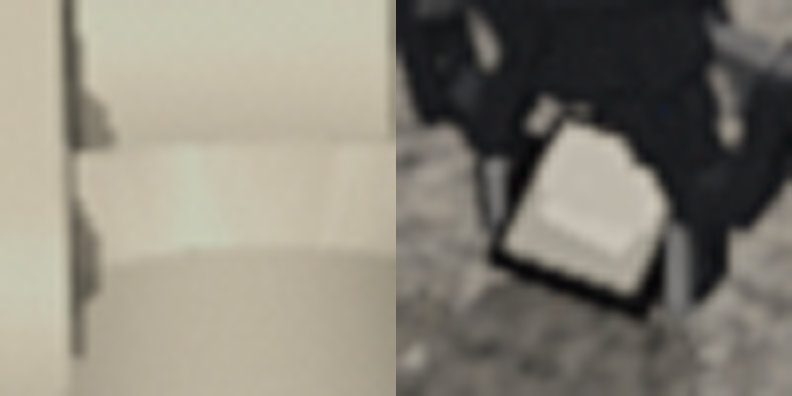

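Request:
{"name": "play_rows", "arguments": {"commands": "0.4 0 0 -3 0; 0.4 0 1 -5 0; 0.4 0 3 -6 0; 0.4 0 5 -6 0; 0.4 0 5 -6 0"}}

```text
time: 11.3
ee_pos: [0.4647, 0.0063, 0.0068]
tcp_rot: [179.7, 0.7, 95.4]
wrist_force: [-4.8, -33.1, 21.8]
opening: 0.0534
```

```bash
python3 look.py c11 462 10 35 50
```

```text
top crop origin 296 235 scale 7.92
side crop origin 265 231 scale 7.92
11.4 [464.72285148   6.26252484   6.80186513] [179.73298554   0.62703312  95.4172453 ] 0.05337694387434654 [ -4.59226101 -31.7183346   21.33260152]
```

View pics/c11.png

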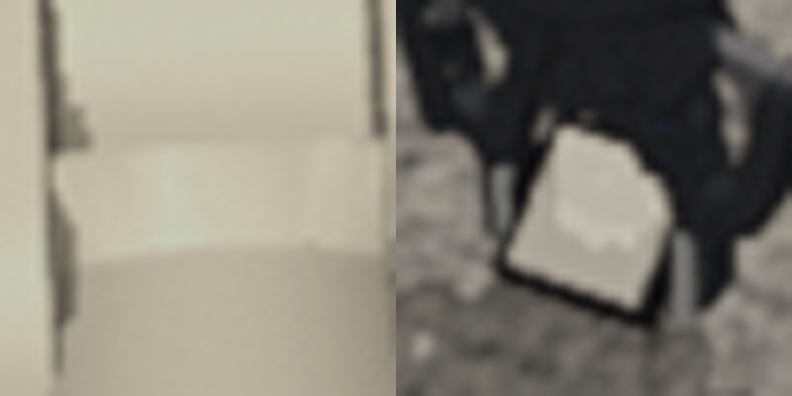

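Run:
```python
from tilt import *
def rep(a,b,c,org,sc,t,yaw):
    A,B=tilt([a,b],org,sc,t,yaw,-22); Cc=tilt([c],org,sc,t,yaw,22)[0]
    d=B-A; th=np.arctan2(d[1],d[0]); T=np.array([np.cos(th),np.sin(th)]);N=np.array([-T[1],T[0]])
    print(A,B,Cc,np.hypot(*d),np.degrees(th),"c from left",A+22*T-6*N,"right",Cc+22*T-6*N)
rep((512,258),(562,125),(640,308),[265,231],7.92,[464.7,6.3,6.8],95.4)
```

```text
[-18.26327225  17.06742985] [14.22484363 45.56061224] [-17.75791325  14.54524709] 43.21271938262113 41.251863576635834 c from left [ 2.23295331 27.06266559] right [ 2.73831232 24.54048283]
```

The tile is tipped about 41° by the side view, and the lip's leverage is running out. I will go to the far side of the stand, put the lower edge against its outer wall, and drag inward and upward to tip it further.

Request:
{"name": "play_rows", "arguments": {"commands": "0.4 0 -8 5 0; 0.4 0 -10 40 0; 0.4 -2 20 65 0; 0.4 -4 55 65 0; 0.4 -6 72 55 0; 0.4 -6 72 25 0; 0.4 -6 72 12 0; 0.4 -6 72 12 0; 0.4 -6 72 12 0", "force": 20}}

```text
time: 12.15
ee_pos: [0.4562, 0.0828, 0.0154]
tcp_rot: [-180.0, -0.0, 95.6]
wrist_force: [0.3, 0.1, -0.7]
opening: 0.0538
```

```bash
python3 look.py c12 457 65 40 60
```

```text
top crop origin 267 232 scale 6.6
side crop origin 271 212 scale 6.6
12.25 [457.30560695  82.71681537  16.62285724] [ 1.79893179e+02 -1.18087626e-02  9.55800174e+01] 0.053506032220298365 [-0.39610715 -0.00294279 -0.35979233]
```

View pics/c12.png

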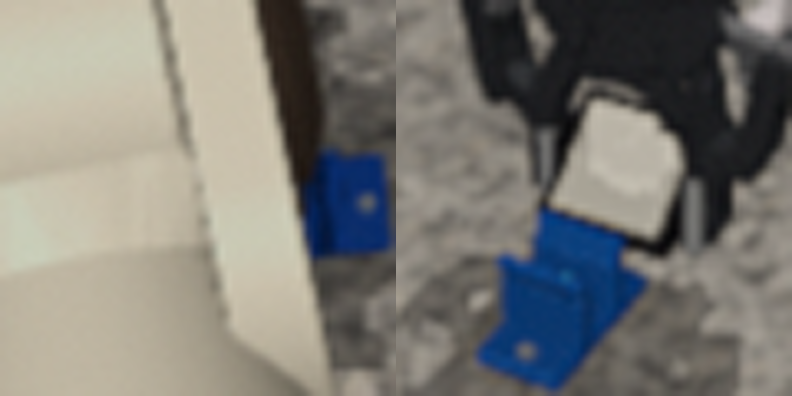

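```bash
cat >> tilt.py <<'E'
def rep(a,b,c,org,sc,t,yaw):
    A,B=tilt([a,b],org,sc,t,yaw,-22); Cc=tilt([c],org,sc,t,yaw,22)[0]
    d=B-A; th=np.arctan2(d[1],d[0]); T=np.array([np.cos(th),np.sin(th)]);N=np.array([-T[1],T[0]])
    print(A.round(1),B.round(1),Cc.round(1),"len %.1f tilt %.1f"%(np.hypot(*d),np.degrees(th)),"c from left",A+22*T-6*N,"right",Cc+22*T-6*N)
E
python3 -c "
from tilt import *
rep((550,203),(592,97),(657,243),[271,212],6.6,[457,82.8,16.2],95.6)"
```

```text
[-21.2  18.7] [13.2 45.7] [-18.2  13.4] len 43.8 tilt 38.2 c from left [-0.19754084 27.53607387] right [ 2.80405723 22.31682316]
```

Request:
{"name": "play_rows", "arguments": {"commands": "0.4 0 -5 0 0; 0.4 0 -9 0 0; 0.4 0 -11 3 0; 0.4 0 -13 6 0; 0.4 0 -15 8 0; 0.4 0 -18 11 0; 0.4 0 -18 11 0"}}

```text
time: 12.83
ee_pos: [0.4571, 0.0657, 0.027]
tcp_rot: [179.9, -0.2, 95.6]
wrist_force: [0.7, 9.8, -6.6]
opening: 0.0533
```

```bash
python3 look.py c13 457 60 40 60
```

```text
top crop origin 269 232 scale 6.6
side crop origin 270 213 scale 6.6
12.9333 [457.10900995  65.75983431  27.0065249 ] [179.90094255  -0.21767695  95.6045328 ] 0.053600870719332436 [ 1.50424273  9.28317074 -6.11911815]
```

View pics/c13.png

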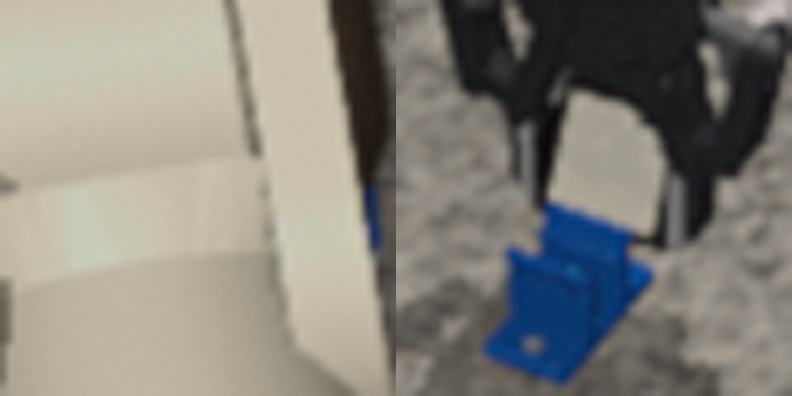

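That works well with only about 11 N, and the tile is much steeper now. I continue along the arc.

Request:
{"name": "play_rows", "arguments": {"commands": "0.4 0 -3 2 0; 0.4 0 -6 4 0; 0.4 0 -9 5 0; 0.4 0 -12 6 0; 0.4 0 -12 6 0"}}

```text
time: 13.35
ee_pos: [0.4572, 0.0541, 0.0329]
tcp_rot: [179.9, -0.3, 95.6]
wrist_force: [2.5, 13.0, -8.4]
opening: 0.0536
```

```bash
python3 look.py c14 457 55 40 60
```

```text
top crop origin 272 232 scale 6.6
side crop origin 269 214 scale 6.6
13.45 [457.22245976  54.09876734  32.85024325] [179.88354113  -0.26083965  95.62249579] 0.05327191233724131 [ 3.25738035 12.59858052 -8.16485174]
```

View pics/c14.png

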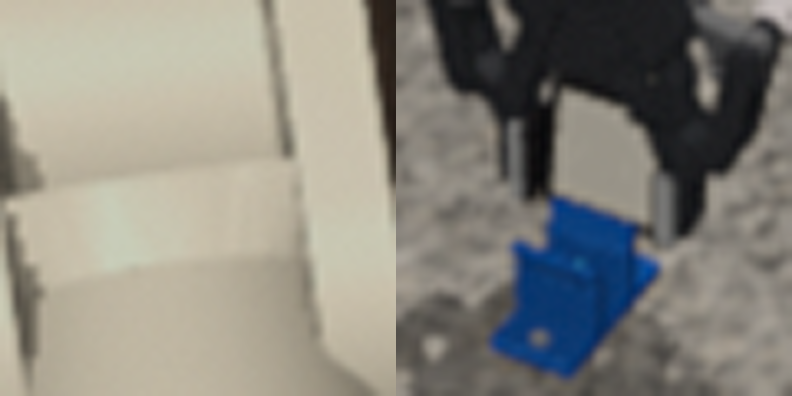

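The tile is now nearly vertical, its white face towards the near lip. The force is small, so I carry on over the stand in the same sense, to lay it white face down.

Request:
{"name": "play_rows", "arguments": {"commands": "0.4 0 -3 1 0; 0.4 0 -7 1 0; 0.4 0 -11 1 0; 0.4 0 -15 0 0; 0.4 0 -18 -1 0; 0.4 0 -18 -1 0"}}

```text
time: 13.95
ee_pos: [0.4573, 0.0349, 0.0325]
tcp_rot: [179.9, -0.1, 95.6]
wrist_force: [-1.0, 7.3, 5.8]
opening: 0.0341
```

```bash
python3 look.py c15 457 40 50 60
```

```text
top crop origin 278 232 scale 6.6
side crop origin 265 214 scale 6.6
14.05 [457.28646163  34.98630325  32.47882768] [ 1.79863613e+02 -1.16544591e-01  9.55606113e+01] 0.03427146458698504 [-0.53478676  5.88511743  5.31573427]
```

View pics/c15.png

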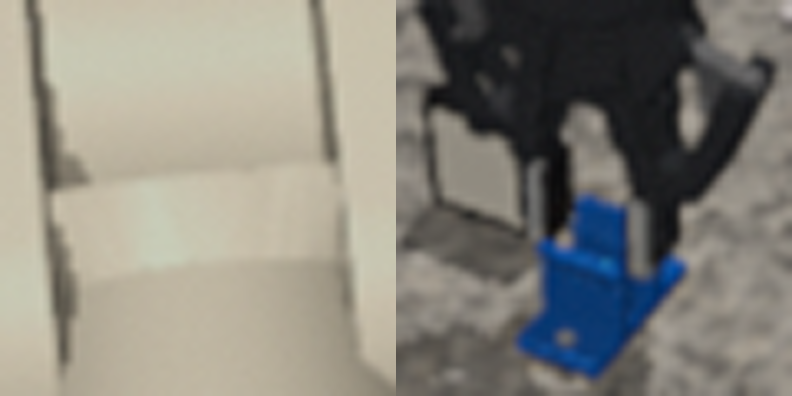

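```bash
python3 look.py c16 457 40 40 130
```

```text
top crop origin 243 197 scale 3.046153846153846
side crop origin 231 182 scale 3.046153846153846
14.15 [457.29071373  35.01423864  32.47726751] [ 1.79862904e+02 -1.08385393e-01  9.55677051e+01] 0.03417735336084096 [-1.4814251   5.43790314  5.15181217]
```

View pics/c16.png

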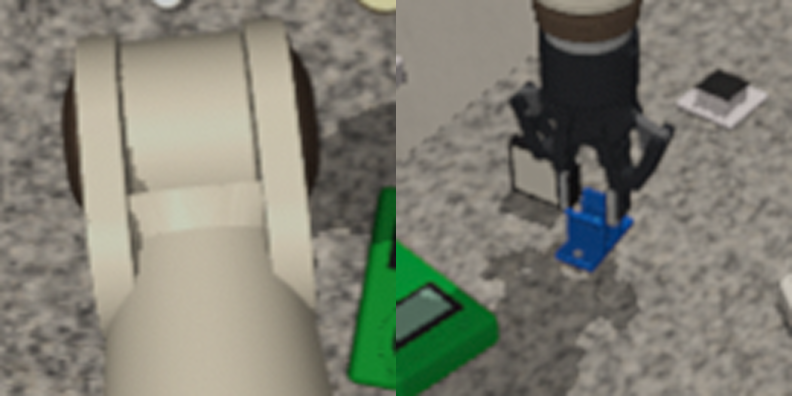

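View pics/c16_side_full.png

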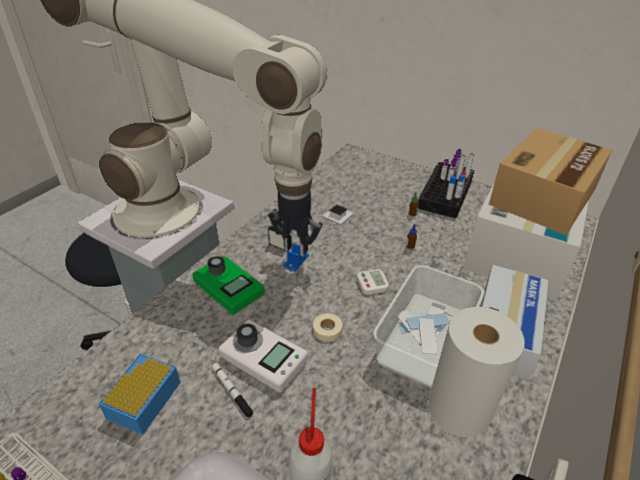

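Run:
```python
from h import *
f=lambda x,y:[265+(x-396)/6.6,214+y/6.6]
for z in(0,.02,.035): print(z,plane("side",[f(438,203),f(525,232)],z)*1e3)
for z in(.054,.074,.09): print(z,plane("side",[f(430,108)],z)*1e3)
im=cv2.imread("pics/c16_side_full.png")[205:265,255:315]
cv2.imwrite("pics/c16z.png",cv2.resize(im,None,fx=10,fy=10,interpolation=cv2.INTER_CUBIC))
```

```text
0 [[ 3.68506022e+02  5.46384113e+01 -1.11022302e-13]
 [ 4.07613480e+02  5.86065722e+01  0.00000000e+00]]
0.02 [[384.02008149  35.6019656   20.        ]
 [422.12047518  39.46794163  20.        ]]
0.035 [[395.65562573  21.32463134  35.        ]
 [433.00072145  25.11396868  35.        ]]
0.054 [[373.75740245  47.45253032  54.        ]]
0.074 [[390.28539431  27.19248434  74.        ]]
0.09 [[403.50778779  10.98444756  90.        ]]
```

View pics/c16z.png

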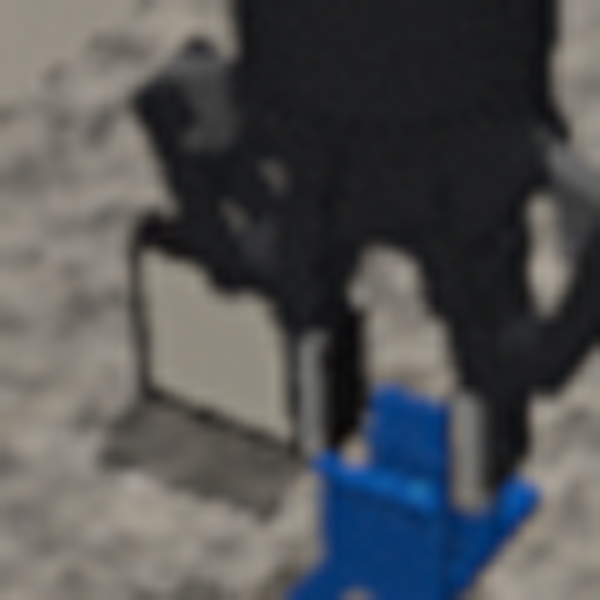

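The tile has slipped out of the fingers. In the side zoom it stands upright on its edge on the bench at (215,340), white face still towards −y, at roughly x 366–420, y 55–67. I now lift the fingers clear of the stand, slowly, so as not to knock it.

Request:
{"name": "play_rows", "arguments": {"commands": "0.42 0 0 2 0; 0.42 0 0 5 0; 0.42 0 0 9 0; 0.42 0 0 14 0; 0.42 0 0 14 0"}}

```text
time: 14.57
ee_pos: [0.4571, 0.0344, 0.0464]
tcp_rot: [179.9, 0.0, 95.6]
wrist_force: [0.2, 0.1, -0.1]
opening: 0.0356
```

```bash
python3 look.py c17 420 50 40 80
```

```text
top crop origin 264 238 scale 4.95
side crop origin 245 200 scale 4.95
14.6667 [456.71174362  34.43173282  45.5279795 ] [1.79960118e+02 7.74009574e-03 9.55676425e+01] 0.03609559672180314 [ 0.49841912  0.45501667 -0.1564242 ]
```

View pics/c17.png

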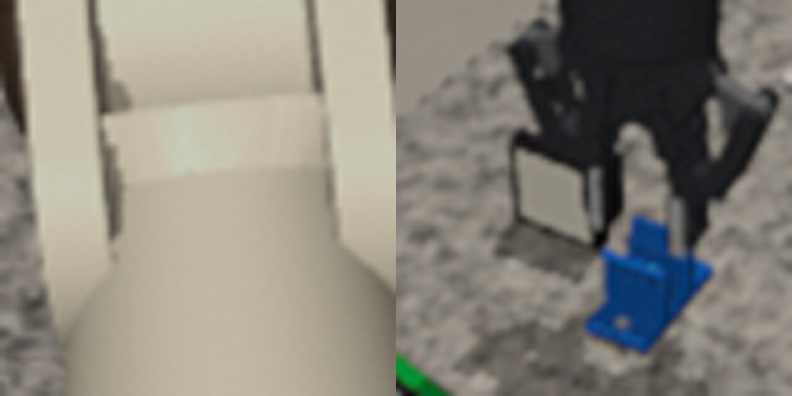

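Request:
{"name": "play_rows", "arguments": {"commands": "0.42 0 0 20 0; 0.42 0 0 45 0; 0.6 0 0 80 0; 1 0 -40 90 0; 1 0 -80 90 0; 1 0 -120 90 0; 1 0 -160 90 0; 1 0 -190 90 0; 1 0 -190 90 0"}}

```text
time: 15.42
ee_pos: [0.4561, -0.1598, 0.1348]
tcp_rot: [-180.0, 0.1, 95.3]
wrist_force: [0.1, -0.2, -0.0]
opening: 0.0854
```

```bash
python3 look.py c18 400 50 30 80
```

```text
top crop origin 264 247 scale 4.95
side crop origin 239 200 scale 4.95
15.5167 [ 456.08832501 -156.35856088  134.74660731] [-1.79957234e+02 -2.83961115e-02  9.54230954e+01] 0.08545701204943186 [-0.77834632  0.11003699  0.12968408]
```

View pics/c18.png

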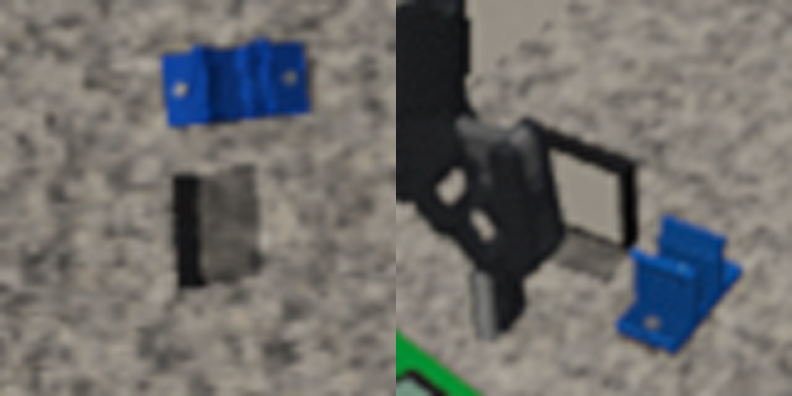

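Both views show the tile standing free and upright: top edge at top-crop (186,230), white face towards −y in the side crop (585,190). It's effectively the same as standing in the slot, so I can re-grip it there. I measure it first.

```bash
python3 - <<'E'
from h import *
t=cv2.imread("pics/c18_top_full.png").astype(int)
x0,y0=285,270; r=t[y0:y0+50,x0:x0+45].max(2); m=(r<55).astype(np.uint8)
n,l,st,c=cv2.connectedComponentsWithStats(m); i=1+np.argmax(st[1:,4]); print(st[i],c[i]+[x0,y0])
ct=max(cv2.findContours((l==i).astype(np.uint8),cv2.RETR_EXTERNAL,cv2.CHAIN_APPROX_NONE)[0],key=len)[:,0]+[x0,y0]
P=plane("top",ct,.054)[:,:2]*1e3; print(cv2.minAreaRect(np.float32(P))); print(plane("top",[c[i]+[x0,y0]],.054)*1e3)
# subpixel: sum of darkness
E
python3 -c "
import cv2;im=cv2.imread('pics/c18_top_full.png')[272:318,288:328];cv2.imwrite('pics/c18z.png',cv2.resize(im,None,fx=13,fy=13,interpolation=cv2.INTER_NEAREST))"
```

```text
[ 14  13   7  22 111] [301.45045045 293.45945946]
((384.7813720703125, 56.95479202270508), (48.84583282470703, 12.823613166809082), 1.5440963506698608)
[[384.87423195  57.55185472  54.        ]]
```

View pics/c18z.png

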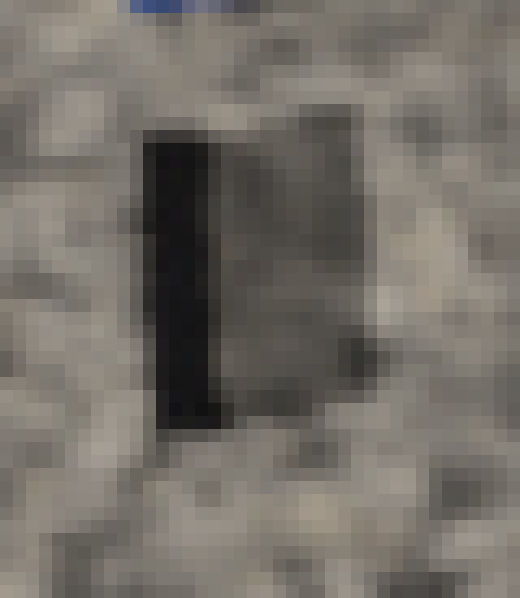

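The tile's top edge is centred at about (385, 57) mm, turned about 2°. I'll grip only its top ~14 mm. That leaves a long lever below the pads, so it pivots easily without slipping out as it did before.

Request:
{"name": "play_rows", "arguments": {"commands": "1 -15 40 0 -3.5; 1 -30 80 0 -3.5; 1 -45 120 0 -3.5; 1 -60 160 0 -3.5; 1 -71 195 0 -3.5; 1 -71 213.5 0 -3.5; 1 -71 213.5 -30 -3.5; 1 -71 213.5 -60 -3.5; 1 -71 213.5 -80 -3.5; 1 -71 213.5 -80 -3.5"}}

```text
time: 16.35
ee_pos: [0.3826, 0.0589, 0.0513]
tcp_rot: [-179.7, 0.0, 92.2]
wrist_force: [0.2, -0.8, -0.8]
opening: 0.085
```

Request:
{"name": "play_rows", "arguments": {"commands": "1 0 0 0 0; 1 0 0 0 0"}}

```text
time: 16.52
ee_pos: [0.3859, 0.0586, 0.0566]
tcp_rot: [179.9, -0.0, 92.1]
wrist_force: [-0.0, 0.0, 0.5]
opening: 0.0854
```

```bash
python3 look.py c19 385 57 54 80
```

```text
top crop origin 261 253 scale 4.95
side crop origin 236 189 scale 4.95
16.6167 [386.34067534  58.36275841  56.81370352] [ 1.79865229e+02 -1.95723505e-02  9.20908674e+01] 0.08549476669419749 [-0.04781856  0.3616008  -0.27745279]
```

View pics/c19.png

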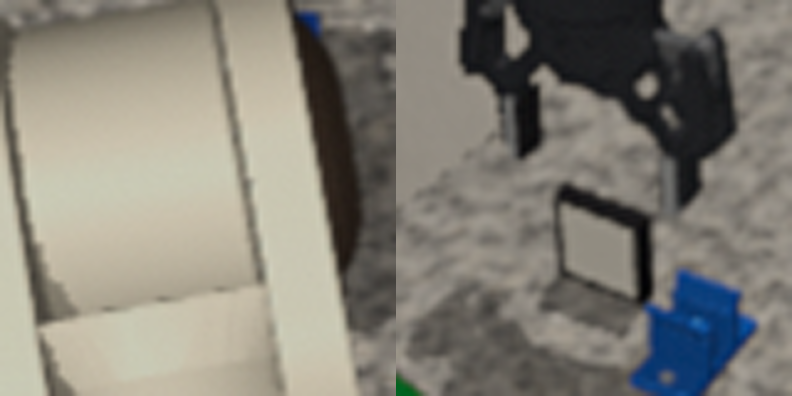

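The fingers straddle the standing tile (side crop (605,240)). I go down 23 mm and close.

Request:
{"name": "play_rows", "arguments": {"commands": "1 -1 -1 -10 0; 1 -1 -1 -18 0; 1 -1 -1 -23 0; 1 -1 -1 -23 0; 0.6 -1 -1 -23 0; 0.5 -1 -1 -23 0; 0.5 -1 -1 -23 0; 0.5 -1 -1 -23 0; 0.5 -1 -1 -23 0; 0.5 -1 -1 -23 0", "force": 40}}

```text
time: 17.45
ee_pos: [0.3847, 0.0571, 0.0327]
tcp_rot: [180.0, -0.0, 92.1]
wrist_force: [-0.3, -0.6, 6.2]
opening: 0.0527
```

Request:
{"name": "play_rows", "arguments": {"commands": "0.5 0 0 0 0; 0.5 0 0 10 0; 0.5 0 0 30 0; 0.5 0 0 55 0; 0.5 0 0 80 0; 0.5 0 0 80 0; 0.5 0 0 80 0"}}

```text
time: 18.03
ee_pos: [0.3852, 0.0572, 0.1135]
tcp_rot: [179.9, -0.0, 92.1]
wrist_force: [0.4, 0.6, -1.8]
opening: 0.0528
```

```bash
python3 look.py c20 385 57 110 80
```

```text
top crop origin 260 253 scale 4.95
side crop origin 234 171 scale 4.95
18.1333 [384.13360705  57.01740364 111.55778749] [-1.79951224e+02  6.29725496e-03  9.20782824e+01] 0.05312314054623518 [ 0.54387933 -1.1189376  -1.70559983]
```

View pics/c20.png

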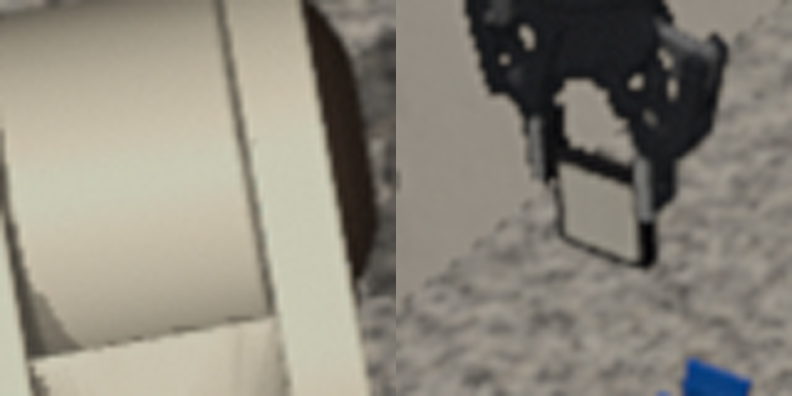

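The tile hangs firmly by its top strip, white face to the front (side crop (600,210)). Now I move to the +y side of the white meter's port.

Request:
{"name": "play_rows", "arguments": {"commands": "0.5 10 -15 10 0; 0.5 28 -45 10 0; 0.5 46 -75 10 0; 0.5 64 -105 10 0; 0.5 82 -135 10 0; 0.5 100 -165 10 0; 0.5 118 -190 10 0; 0.5 134 -215 10 0; 0.5 144 -230 10 0; 0.5 148 -237 10 0"}}

```text
time: 18.97
ee_pos: [0.5327, -0.1818, 0.1201]
tcp_rot: [-179.9, -0.0, 92.0]
wrist_force: [-0.7, -0.2, -1.8]
opening: 0.0527
```

Request:
{"name": "play_rows", "arguments": {"commands": "0.5 0 0 0 0; 0.5 0 0 0 0; 0.5 0 0 0 0"}}

```text
time: 19.22
ee_pos: [0.5318, -0.1789, 0.1219]
tcp_rot: [-179.9, -0.0, 92.1]
wrist_force: [-0.6, 0.1, -1.4]
opening: 0.053
```

```bash
python3 look.py c21 533 -210 90 100
```

```text
top crop origin 366 174 scale 3.96
side crop origin 205 259 scale 3.96
19.3167 [ 532.04495023 -178.929226    122.30732751] [ 1.79998224e+02 -6.33913688e-03  9.21417542e+01] 0.0532606595715001 [ 0.36208196  0.79015407 -0.50259841]
```

View pics/c21.png

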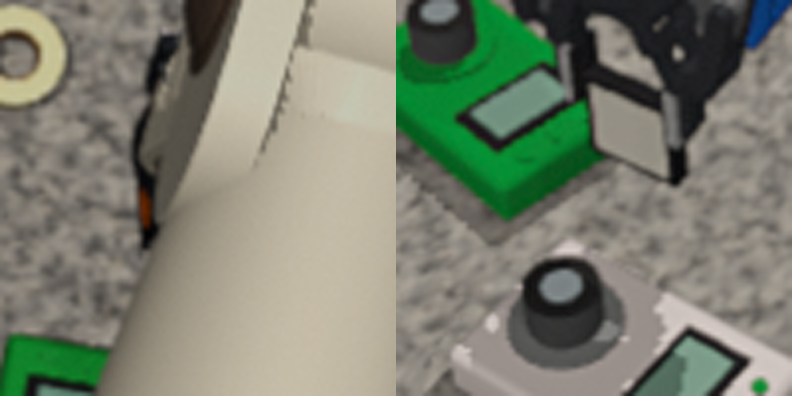

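Run:
```python
from tilt import *
rep((595,143),(589,80),(667,181),[205,259],3.96,[532,-178.9,122.2],92.1)
import cv2
im=cv2.imread("pics/c21_side_full.png")[272:312,245:285]
cv2.imwrite("pics/c21z.png",cv2.resize(im,None,fx=14,fy=14,interpolation=cv2.INTER_CUBIC))
```

```text
[ -3. -26.] [-2.3 17.5] [ -3.1 -30.2] len 43.5 tilt 89.1 c from left [ 3.34035664 -4.06784879] right [ 3.29875157 -8.29973762]
```

View pics/c21z.png

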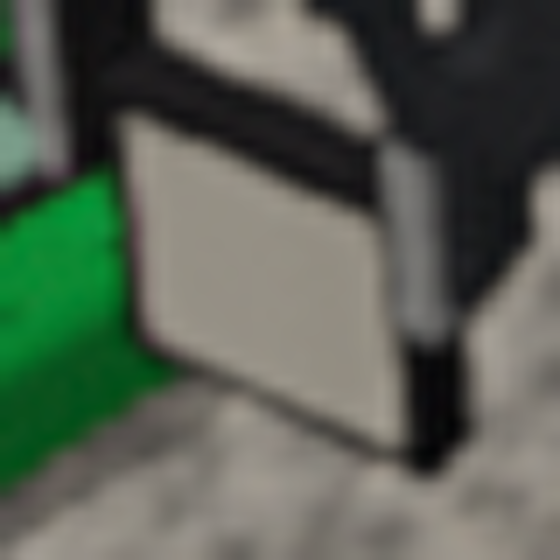

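The zoom shows the tile hanging vertical, white face towards the port, with its measured centre 3 mm off in u and 6 mm below the TCP. I lower it beside the port.

Request:
{"name": "play_rows", "arguments": {"commands": "0.5 0 -15 0 0; 0.5 0 -30 -10 0; 0.5 0 -34 -22 0; 0.5 0 -34 -30 0; 0.5 0 -34 -34 0; 0.5 0 -34 -34 0; 0.5 0 -34 -34 0"}}

```text
time: 19.9
ee_pos: [0.5322, -0.2134, 0.0878]
tcp_rot: [-180.0, -0.0, 92.1]
wrist_force: [-0.1, 0.6, -0.9]
opening: 0.053
```

```bash
python3 look.py c22 533 -225 70 60
```

```text
top crop origin 391 195 scale 6.6
side crop origin 221 291 scale 6.6
20.0 [ 532.69470774 -213.67048832   88.59284649] [1.79967921e+02 1.10949445e-02 9.21022232e+01] 0.0535559982534769 [-0.19436003  0.01122008 -1.41606564]
```

View pics/c22.png

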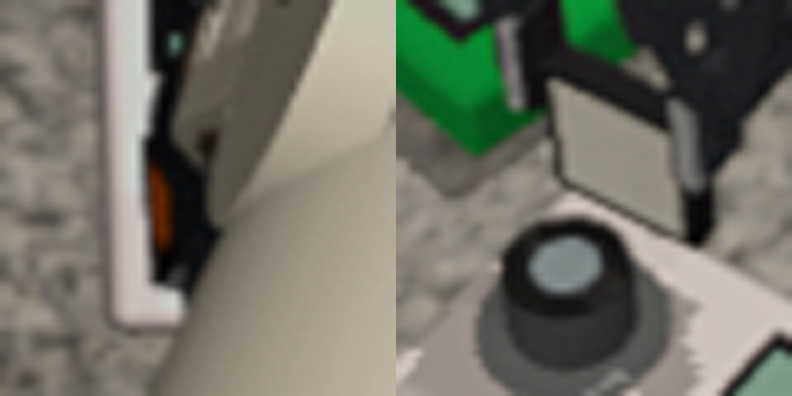

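Request:
{"name": "play_rows", "arguments": {"commands": "0.5 0 -4 0 0; 0.5 0 -8 0.5 0; 0.5 0.5 -12 0.5 0; 0.5 0.5 -16 0.5 0; 0.5 0.5 -19 0 0; 0.5 1 -22.5 -1 0; 0.5 1 -26 -2 0; 0.5 1 -26 -2 0"}}

```text
time: 20.67
ee_pos: [0.5337, -0.2397, 0.0868]
tcp_rot: [179.9, -0.1, 92.1]
wrist_force: [0.0, 6.1, 3.7]
opening: 0.0531
```

```bash
python3 look.py c23 533 -235 75 60
```

```text
top crop origin 396 194 scale 6.6
side crop origin 218 293 scale 6.6
20.7667 [ 533.72486082 -239.52833024   86.81576006] [ 1.79942518e+02 -9.42967826e-02  9.20947858e+01] 0.05279168815492817 [-0.45552367  3.98705105  3.33848789]
```

View pics/c23.png

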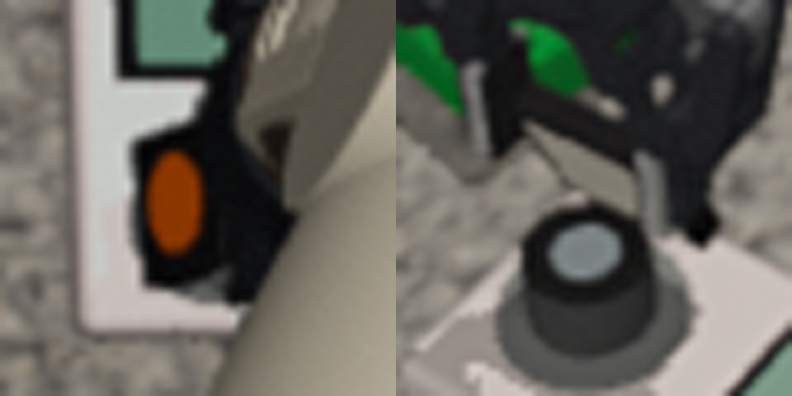

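The tile is pivoting on the port rim as planned: the orange-dotted back is coming up in the top crop (175,200), with about 5 N. I continue along the arc.

Request:
{"name": "play_rows", "arguments": {"commands": "0.5 0 -3 -1.5 0; 0.5 0 -6 -3 0; 0.5 0 -9 -5 0; 0.5 0.5 -12 -7 0; 0.5 0.5 -14.5 -9.5 0; 0.5 0.5 -16.5 -12 0; 0.5 0.5 -18.5 -15 0; 0.5 0.5 -20.5 -18 0; 0.5 0.5 -20.5 -18 0"}}

```text
time: 21.52
ee_pos: [0.5346, -0.261, 0.069]
tcp_rot: [179.9, 0.0, 92.1]
wrist_force: [1.0, 1.8, 4.1]
opening: 0.0525
```

```bash
python3 look.py c24 533 -245 75 60
```

```text
top crop origin 400 194 scale 6.6
side crop origin 215 296 scale 6.6
21.6167 [ 534.60107955 -260.7972199    69.17843907] [1.79890932e+02 1.64276092e-02 9.20685259e+01] 0.052218028404272726 [2.37273428 2.40981967 4.44554641]
```

View pics/c24.png

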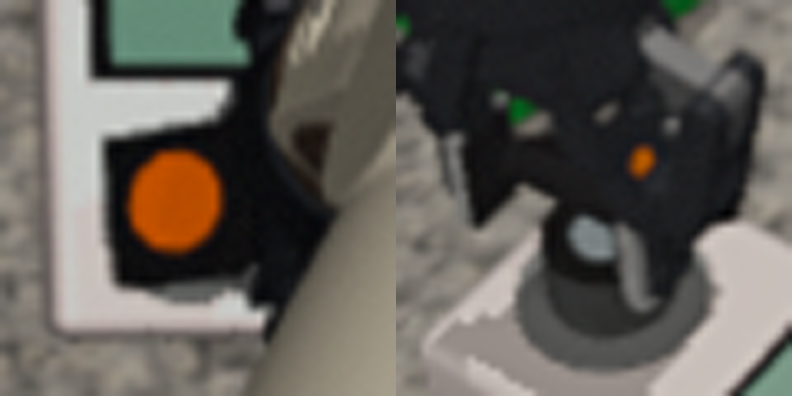

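Request:
{"name": "play_rows", "arguments": {"commands": "0.5 0 -1.5 -3 0; 0.5 0 -2.5 -6 0; 0.5 0 -3.5 -9 0; 0.5 0 -4 -11.5 0; 0.5 0 -4 -11.5 0"}}

```text
time: 22.03
ee_pos: [0.5345, -0.2651, 0.0573]
tcp_rot: [179.9, 0.1, 92.1]
wrist_force: [0.3, 0.4, 4.9]
opening: 0.0526
```

```bash
python3 look.py c25 533 -245 70 60
```

```text
top crop origin 400 194 scale 6.6
side crop origin 215 298 scale 6.6
22.1333 [ 534.48154136 -264.95536588   57.59163975] [1.79912979e+02 5.45325890e-02 9.20680778e+01] 0.05293257354586719 [0.48530543 0.86770659 4.95035972]
```

View pics/c25.png

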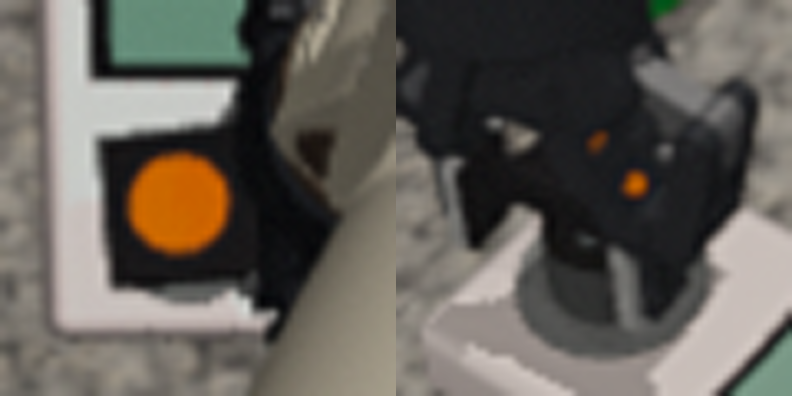

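Request:
{"name": "play_rows", "arguments": {"commands": "0.5 0 0 -1 0; 0.5 0 0 -2.5 0; 0.5 0 0 -2.5 0"}}

```text
time: 22.38
ee_pos: [0.5346, -0.2652, 0.0552]
tcp_rot: [179.9, 0.1, 92.1]
wrist_force: [0.4, -1.2, 6.2]
opening: 0.053
```

```bash
python3 look.py c26 533 -245 70 60
cat > dot.py <<'E'
from h import *
import sys
t=cv2.imread(sys.argv[1]).astype(int); b,g,r=t[...,0],t[...,1],t[...,2]
m=((r>120)&(r>b+80)&(r>g+40)).astype(np.uint8); m[:,:400]=0; m[:190]=0; m[260:]=0; m[:,460:]=0
ct=max(cv2.findContours(m,cv2.RETR_EXTERNAL,cv2.CHAIN_APPROX_NONE)[0],key=cv2.contourArea)
e=cv2.fitEllipse(ct); print(e); print(plane("top",[e[0]],.074)*1e3)
P=plane("top",ct[:,0],.074)[:,:2]*1e3; print(cv2.fitEllipse(np.float32(P)))
E
python3 dot.py pics/c26_top_full.png
```

```text
top crop origin 400 194 scale 6.6
side crop origin 215 298 scale 6.6
22.4833 [ 534.55149817 -265.12649519   55.28624007] [1.79901951e+02 8.05876628e-02 9.20641529e+01] 0.052744664199291164 [ 0.17427421 -0.77344628  6.81929917]
((426.4434814453125, 224.35858154296875), (13.909158706665039, 14.161338806152344), 35.167728424072266)
[[ 534.11947096 -235.32705515   74.        ]]
((534.1515502929688, -235.34051513671875), (31.912803649902344, 33.47218704223633), 49.757266998291016)
```

View pics/c26.png

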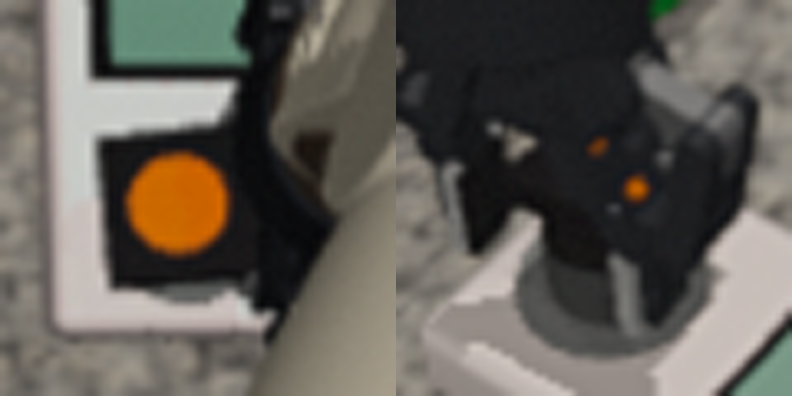

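The tile lies flat, white down, but its orange dot centre is at (534.1, −235.3), while the same camera puts the port window at (533.4, −246.0). I slide it 10.5 mm in −y, with the load eased.

Request:
{"name": "play_rows", "arguments": {"commands": "0.5 0 -1 1 0; 0.5 0 -3 1 0; 0.5 -0.5 -5 1 0; 0.5 -0.5 -7 1 0; 0.5 -0.5 -9 1 0; 0.5 -0.5 -10.5 1 0; 0.5 -0.5 -10.5 0 0; 0.5 -0.5 -10.5 0 0"}}

```text
time: 23.15
ee_pos: [0.5334, -0.2757, 0.0541]
tcp_rot: [-180.0, 0.1, 92.0]
wrist_force: [-0.6, -0.2, 3.2]
opening: 0.0529
```

```bash
python3 look.py c27 533 -245 70 60; python3 dot.py pics/c27_top_full.png
```

```text
top crop origin 400 194 scale 6.6
side crop origin 215 298 scale 6.6
23.25 [ 533.40778255 -275.57641405   54.29169715] [-1.79999728e+02  6.53896924e-02  9.20500096e+01] 0.052802619182808645 [-0.50680312 -1.56705621  4.36653879]
((431.0416564941406, 224.74102783203125), (14.086929321289062, 14.399036407470703), 92.78462982177734)
[[ 532.91833897 -245.95334521   74.        ]]
((532.9501953125, -245.96737670898438), (32.63759994506836, 33.73292922973633), 27.236696243286133)
```

View pics/c27.png

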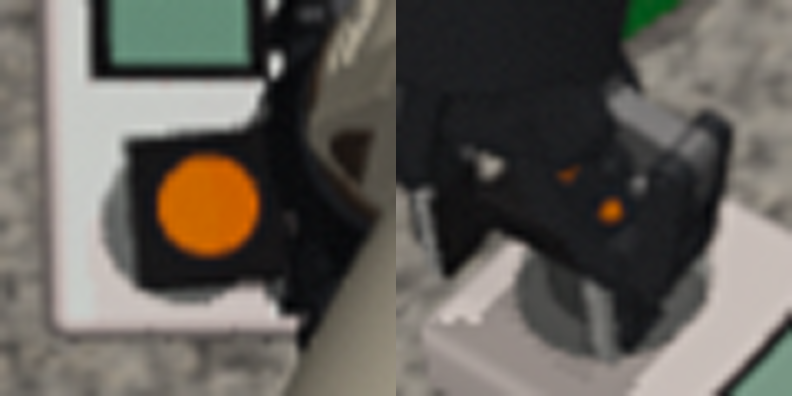

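The dot is now within 0.5 mm of the port centre. I release gently and lift away.

Request:
{"name": "play_rows", "arguments": {"commands": "0.64 0 0 0 0; 0.66 0 0 0 0; 0.7 0 0 0 0; 0.8 0 0 0 0; 0.9 0 0 0 0; 1 0 0 0 0; 1 0 0 0 0; 1 0 0 0 0"}}

```text
time: 23.92
ee_pos: [0.5335, -0.2749, 0.0541]
tcp_rot: [-180.0, 0.0, 92.1]
wrist_force: [0.6, -0.5, -0.0]
opening: 0.0854
```

Request:
{"name": "play_rows", "arguments": {"commands": "1 0 0 10 0; 1 0 0 30 0; 1 0 0 60 0; 1 0 0 90 0; 1 -20 30 110 0; 1 -40 70 110 0; 1 -60 110 110 0; 1 -80 150 110 0; 1 -80 190 110 0; 1 -80 230 110 0"}}

```text
time: 24.75
ee_pos: [0.4523, -0.0487, 0.1656]
tcp_rot: [179.9, 0.0, 92.0]
wrist_force: [1.4, 0.0, -1.2]
opening: 0.0853
```

Request:
{"name": "play_rows", "arguments": {"commands": "1 0 30 0 0; 1 0 60 0 0; 1 0 60 0 0"}}

```text
time: 25.0
ee_pos: [0.4533, 0.014, 0.1653]
tcp_rot: [179.9, -0.1, 92.3]
wrist_force: [-0.0, -0.8, 0.4]
opening: 0.0856
```

```bash
python3 look.py c28 533 -245 70 70; python3 dot.py pics/c28_top_full.png
python3 - <<'E'
from h import *
t=cv2.imread("pics/c28_side_full.png").astype(int); b,g,r=t[...,0],t[...,1],t[...,2]
m=((r>120)&(r>b+80)&(r>g+40)).astype(np.uint8); k=np.zeros_like(m); k[300:350,225:275]=1; m*=k
ct=max(cv2.findContours(m,cv2.RETR_EXTERNAL,cv2.CHAIN_APPROX_NONE)[0],key=cv2.contourArea)
e=cv2.fitEllipse(ct)[0]; print("side",e,plane("side",[e],.074)*1e3)
E
```

```text
top crop origin 395 189 scale 5.6571428571428575
side crop origin 210 293 scale 5.6571428571428575
25.1 [453.56397528  10.95573601 164.99732374] [1.79941821e+02 9.51584100e-03 9.22305082e+01] 0.08526496099105761 [ 0.80052866 -0.19059572  0.34605076]
((431.4558410644531, 224.51930236816406), (13.02674388885498, 13.720074653625488), 140.21722412109375)
[[ 533.40761024 -246.94650614   74.        ]]
((533.436279296875, -246.9572296142578), (30.763378143310547, 31.543527603149414), 114.6678466796875)
side (245.43084716796875, 327.17913818359375) [[ 534.11373433 -245.69193561   74.        ]]
```

View pics/c28.png

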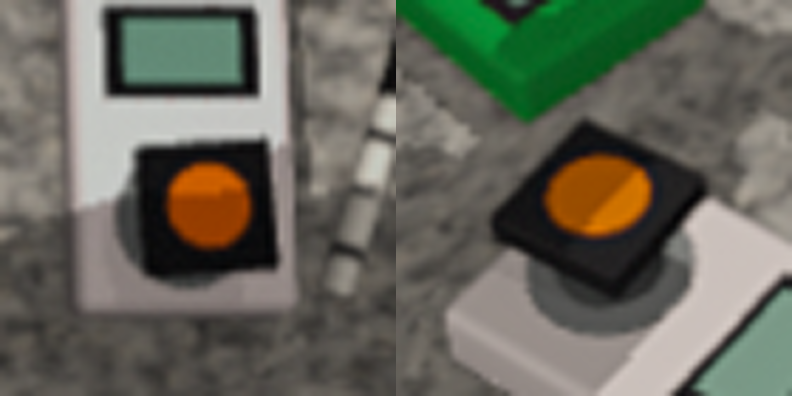

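View pics/c28_top_full.png

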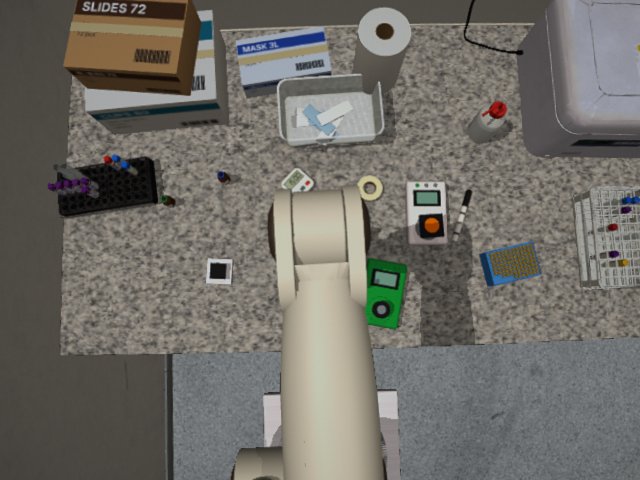

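Run:
```python
from h import *
s=camera("side"); cv2.imwrite("pics/fin.png",s[:,:,::-1])
a=cv2.imread("pics/c28_side_full.png").astype(int); print(np.abs(a-s[:,:,::-1]).max())
print(job_done())
```

```text
96
the job is handed in; nothing more can be done
None
```

The tile is lying flat on the white meter's port, white face down with the orange dot up. However, it slipped out of the gripper once along the way, which may count as a drop.

**What I did:** I gripped the tile on its block and tipped it past about 80° against the blue stand. As I carried on over the stand, it slid out of the 20 N grip. It came to rest upright on its edge on the bench beside the stand. I gripped it again by its top strip at 40 N and pivoted it about the port's rim until it lay white face down. I then slid it 10.5 mm to centre it, let go and moved the arm away.

**Last checks:**
- **Position:** against the port window seen by the same camera, the dot centre is off by about (0, −1.0) mm in the top view and (+0.4, −1.4) mm in the side view. Both views show a small offset in −y, which I left alone.
- **Flatness and contact:** the tile looks flat in both views. The gripper is well clear of it and the wrist force is near zero.
- **Other objects:** the marker, tape, both droppers and the green meter look unmoved in the final top view. The arm partly hides the timer there, and I didn't measure any of them again.
- **Limits:** the clock read about 25 s at the last picture before I handed in. The highest wrist force I read was about 53 N.
- **Failed or disagreeing:**
  - The first try at entering the slot caught on the stand's lip.
  - My tilt estimates from the camera disagreed with the lip geometry by up to about 17°.
  - The tile first lay about 10 mm off centre.
  - My last frame comparison showed a largest pixel difference of 96. I handed in from the same script without looking at where it was, so that check doesn't confirm the scene was still.

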